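Load the nose-drilling jig and hold its guide rod in place

ROBOT

A 6-joint arm with a two-finger parallel gripper is mounted at the origin on the work surface. World frame = base frame: x ahead of the robot, y to its left, z up, the work surface at z = 0. Lengths are in m, angles in rad, forces in N, time in s.
With the tool pointing down it reaches from about 0.35 to 0.775 m from the base axis. Payload 5.5 kg.
Tool frame: the origin (TCP) lies between the finger pads; the fingertips stand 11 mm ahead of it and the grasp point (between the pads) lies 8 mm behind it (tips_ahead is the distance from the TCP to the fingertips, in m); z points along the fingers, y is the line along which they close (so a half turn about z gives the same grasp; the last joint's range is limited). The gripper opens to 85 mm and grips with 20 to 120 N. Pads are 22 mm wide; open, the fingers measure 114 mm over their backs; the gripper's body (76 mm by 85 mm) begins 54 mm behind the grasp point. The pads swing forward as they close: fully open they stand 13 mm farther back than shut.
Start: joints at [1.202, 0.313, 0.046, 1.304, 0, 1.431], TCP at [0.13, 0.56, 0.242] pointing down, gripper open.
Joint ranges: [-2.76, 2.76], [-0.86, 1.69], [-1.03, 1.26], [-2.2, 2.34], [-1.47, 1.5], [-3.14, 3.14]. Speed limits (rad/s): [2.57, 2.57, 3.14, 3.14, 3.14, 3.14].

INTERFACE

Orientations are given as a unit quaternion [w, x, y, z].
In Python, from workcell import * gives the robot as it stands. The module is installed in compiled form; this text tells all that it offers.
- The arm moves only by the tool jog_arm, never from a script. Its argument "moves" is a list of rows, each an object with "fingers": the closure, from 0 (fully open) to 1 (shut); "slide": the shift along the tool's x, y, z in mm, a list of three; "angular": the turn, a rotation vector about the tool's x, y, z in degrees, a list of three. A call has 1 to 10 rows; each row is the pose to reach, as a shift and turn from the pose commanded when the call began, along the tool's axes at that moment; what a row does not reach only later rows make up. A row lasts 1/12 s, in which the tool goes at most 41.7 mm and 7.16 degrees, less where a joint would pass 70% of its speed; a pose out of reach is approached as far as the arm can. A call with a gripper value outside its range is refused whole. The fingers move at their own pace and stop on an object; "squeeze" is the grip in N (left out, the last holds). Time passes only in rows, so rows that repeat a pose let the fingers close. It gives the time, the measured TCP pose, the force, the opening and the grip force at its end, in the units of the state.
- get_state(): the state, without advancing time (a new reading comes with each control period).
- read_camera(name): name is "side" or "top" or "wrist"; returns a dict with "color" (384x512x3 uint8, red, green, blue), "fovy" (degrees; the focal length in pixels is half the picture's height over the tangent of half this angle, whatever the lens; pixels are square), "cx", "cy" (the principal point, pixels), "world_from_camera" (4x4, takes a point from camera to world coordinates); the wrist camera has in their place "tool_from_camera" (4x4, takes a point from camera to tool coordinates, whose origin is the TCP and whose axes are the flange's). Camera axes: x right, y down, z forward; pixel columns grow to the right and rows downward; lengths in m; the calibration is good to about 2 mm. A picture is of the moment at which its call begins: read the wrist's pose just before it. There is no depth.
- hand_in(): hands the job in; it is judged then, once.
Trained networks look in a picture, given as the dict that the camera call returned (one of the last four; its "shot" number tells which), for a name from the list of things; names that differ only in an ending like _2 or _b are one class to them, and where a whole thing is asked for, a point or a joint stands for the part that bears it (a point fixed in the world has none). Each returns a list of dicts, best first, with "p" (0 to 1); they miss things now and then, are a little off and sometimes report something else, mostly with a low value. They report only what shows in the picture. A call takes as long as a camera call. They do not tell look-alikes from the thing itself.
- look_for(target, picture): "point" ([column, row] in pixels, amid what is visible of it).
- tip_of(target, picture): "point" ([column, row] in pixels: a listed point, or the origin of a listed thing).
The state is a dict: "clock": time; "joint_pos": joint angles; "qvel": joint speeds; "tau": joint torques, N m; "tcp_pos": TCP position; "orientation": TCP orientation; "wrist_force": force on the tool from outside, world axes, zero at the start; "ft_torque": the same for the moment, N m; "finger_gap": finger opening in m; "grip_force": force on a finger pad.
Only numpy, scipy, OpenCV 4.12 (cv2) and the standard library are available. Lean on these libraries where they do the work, as an engineer would, in place of code of your own. Each camera call takes 0.05 s, during which the arm holds its last target. There are 200 camera calls.

TASK

Load the drilling jig for the wooden reindeer: stand one red nose plug, bevelled end up, in each of its two wells and leave both there; then lift the guide rod out of its rest block and thread it from above through the upper and on through the lower brass bushing. Finish while still holding the rod upright and still in the gripper, its tip showing clearly below the lower bushing yet hanging clear of the base board, and leave the little reindeer, the screw box and the battery where they are.

Things in the scene. Friction and masses are not known exactly. Their poses are not given: they have to be found in the camera images.
- nose_a_center (a point): centre (half-way up) of one of two identical loose red nose plugs, a wooden cylinder 26 mm across and 40 mm high, standing upright on the table with its bevelled end up (z axis up through the bevelled end; the bevel takes the top 5 mm, top face 17 mm across), about 16 g
- nose_b_center (a point): centre (half-way up) of the other red nose plug, same size, same start
- well_left (a point): centre of the floor of one round well of the jig's wooden carrier, with a white floor: 34 mm across, 14 mm deep, floor 16 mm above the table, so that the carrier's top is 30 mm above the table and a seated plug stands 26 mm out of it. Axes are the jig's: z up, y along the jig's length, x across it. The jig is fixed to the table: plywood base board 110 x 310 mm (x, y), 10 mm thick, carrier 80 x 165 mm on it; turned by up to about 15 degrees from lying along the world's y
- well_right (a point): centre of the floor of the other well, 75 mm from the first along the jig's -y; either plug may go in either well
- upper_bushing (a point): centre of the mouth (top rim) of the upper brass bushing, 118 mm above the table. Both bushings are alike, fixed, 20 mm high, outside 24 mm across, with a bore of 15 mm; the top 8 mm flare out to a mouth 27 mm across (36 mm outside). They stand one right above the other on one vertical axis, 105 mm from the nearer well along the jig's -y. Each sits on a short blue arm from a blue post (26 x 22 mm, its top 116 mm above the table) 63 mm further along -y
- lower_bushing (a point): centre of the mouth of the lower brass bushing, 70 mm above the table and 48 mm below the upper mouth; its lower rim is 50 mm above the table, with 40 mm of free air between it and the base board's top (10 mm above the table). Axes are the jig's
- rod_center (a point): centre (half-way up) of the loose steel guide rod, 12 mm in diameter and 160 mm long, z along it to its top end; an orange band marks 118 to 154 mm above its lower tip, the place to grip. 140 g. It stands upright in its rest block, lower tip 8 mm above the table, top 168 mm above the table
- rod_tip (a point): centre of the lower end face of the guide rod (80 mm below its centre); the last 6 mm taper to 7 mm across
- rest_mouth (a point): centre of the hole's mouth on top of the dark wooden rest block (60 x 60 x 40 mm, fixed), hole 13.5 mm wide and 32 mm deep, mouth 40 mm above the table: lift the rod straight up by more than 32 mm to clear it
- reindeer: bystander: small wooden reindeer, about 120 mm long and 185 mm high, loose, origin on the table under its middle
- screw_box: bystander: open cardboard box of screws, 90 x 110 x 45 mm, loose, origin at the centre of its underside
- battery: bystander: black and teal drill battery, 75 x 115 x 59 mm, loose, origin at the centre of its underside
There are look-alikes about, which are no part of the job. Leave any black or blue look-alike of the part that bears nose_a_center alone. Leave any green look-alike of the part that bears nose_b_center alone.

How it is judged:
By the outcome, as a careful person would: the job done as asked, in the order asked, and still so for the second after the job is handed in, while the arm keeps its last pose, push and grip.
It also fails if it takes over 70 s, if anything falls off the work surface, if the arm or the gripper's body presses on something with over 40 N, if the wrist force passes 120 N, or if a joint passes its speed limit or range.

## Working session

There is one attempt and no reset: what is moved stays moved. The work goes in short steps, Python scripts to look and compute and a tool call to move; the robot and the scene stay as the last step left them, time stands still between calls to the robot, and variables do not carry over. Pictures are saved under pics/ and viewed, at most 13 in all, crops included, and the job is handed in when it is done.

Besides the shell and the picture viewer there is one more tool, called after "Call:" as name(argument=value, ...) on one line, values as JSON. jog_arm: Moves the arm, as the interface text tells. Its arguments: {"type":"object","properties":{"moves":{"type":"array","items":{"type":"object","properties":{"fingers":{"type":"number"},"slide":{"type":"array","items":{"type":"number"}},"angular":{"type":"array","items":{"type":"number"}}}}},"squeeze":{"type":"number"}},"required":["moves"]}

```bash
mkdir -p pics; cat > h.py <<'E'
from workcell import *
import numpy as np, cv2
from scipy.spatial.transform import Rotation as R
def T():
    s=get_state(); M=np.eye(4); q=s["orientation"]
    M[:3,:3]=R.from_quat([q[1],q[2],q[3],q[0]]).as_matrix(); M[:3,3]=s["tcp_pos"]; return M
def shot(n):
    t=T(); p=read_camera(n)
    p["W"]=t@np.array(p["tool_from_camera"]) if n=="wrist" else np.array(p["world_from_camera"])
    return p
def ray(p,px):
    f=192/np.tan(np.radians(p["fovy"])/2)
    d=p["W"][:3,:3]@np.array([(px[0]-p["cx"])/f,(px[1]-p["cy"])/f,1]); return p["W"][:3,3],d/np.linalg.norm(d)
def atz(p,px,z):
    o,d=ray(p,px); return o+d*(z-o[2])/d[2]
def proj(p,X):
    f=192/np.tan(np.radians(p["fovy"])/2)
    c=np.linalg.inv(p["W"])@np.append(X,1); return np.array([p["cx"]+f*c[0]/c[2],p["cy"]+f*c[1]/c[2]])
def save(p,n): cv2.imwrite("pics/"+n,p["color"][:,:,::-1])
def tool(X):  # world point -> shift in tool axes mm
    return np.round((np.linalg.inv(T())@np.append(X,1))[:3]*1000,1)
E
python3 - <<'E'
from h import *
Z=dict(nose_a_center=.02,well_left=.016,upper_bushing=.118,lower_bushing=.07,rod_center=.088,rest_mouth=.04,reindeer=0,screw_box=0,battery=0,rod_tip=.008)
print(np.round(T(),3))
ims=[]
for n in("top","side"):
    p=shot(n); ims.append(p["color"]); print(n,np.round(p["W"][:3,3],2),p["fovy"])
    for k,z in Z.items():
        for r in tip_of(k,p)[:4]: print(k,round(r["p"],2),np.round(r["point"]),np.round(atz(p,r["point"],z),3)[:2])
    save(p,n+"0.png")
E
```

```text
[[-0.974  0.227 -0.001  0.13 ]
 [ 0.227  0.974 -0.002  0.56 ]
 [ 0.    -0.002 -1.     0.241]
 [ 0.     0.     0.     1.   ]]
top [0.5  0.06 1.01] 49.88251112194516
nose_a_center 0.68 [222. 252.] [0.442 0.131]
nose_a_center 0.58 [195. 249.] [0.448 0.195]
nose_a_center 0.49 [235. 278.] [0.382 0.1  ]
well_left 0.85 [289. 230.] [ 0.494 -0.028]
upper_bushing 0.59 [376. 246.] [ 0.462 -0.204]
upper_bushing 0.43 [322. 235.] [ 0.485 -0.091]
upper_bushing 0.32 [169. 144.] [0.682 0.243]
lower_bushing 0.64 [371. 242.] [ 0.469 -0.209]
rod_center 0.55 [109. 223.] [0.507 0.38 ]
rest_mouth 0.87 [118. 219.] [0.518 0.376]
reindeer 0.88 [256. 121.] [0.764 0.053]
screw_box 0.87 [349. 129.] [ 0.744 -0.178]
battery 0.55 [167. 144.] [0.704 0.273]
rod_tip 0.71 [122. 224.] [0.506 0.376]
side [0.39 0.67 0.63] 56.793829799639795
nose_a_center 0.76 [292. 268.] [0.45  0.192]
nose_a_center 0.55 [333. 240.] [0.379 0.085]
nose_a_center 0.54 [298. 247.] [0.45  0.131]
well_left 0.9 [292. 196.] [ 0.504 -0.039]
upper_bushing 0.57 [323. 132.] [ 0.466 -0.213]
lower_bushing 0.76 [316. 150.] [ 0.474 -0.193]
rod_center 0.54 [237. 319.] [0.508 0.376]
rest_mouth 0.81 [237. 333.] [0.509 0.376]
reindeer 0.58 [190. 200.] [0.759 0.046]
screw_box 0.56 [221. 156.] [ 0.758 -0.173]
battery 0.61 [167. 272.] [0.706 0.271]
rod_tip 0.67 [239. 345.] [0.504 0.38 ]
```

View pics/top0.png

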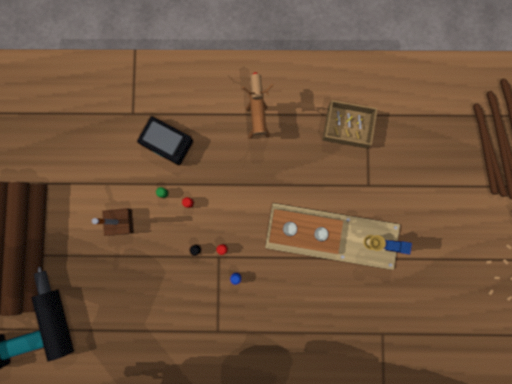

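View pics/side0.png

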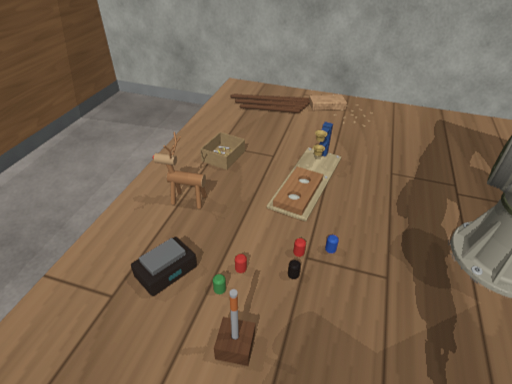

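Top view: the red plugs are at (187,202) and (222,249), green at (162,192), black at (195,250) and blue at (236,279). The wells are at (290,229) and (321,234), the bushings at about (375,242), and the rod and block at (117,222). I'll refine these by colour blobs.

```bash
cat >> h.py <<'E'
def blobs(p,kind,amin=15):
    h=cv2.cvtColor(p["color"],cv2.COLOR_RGB2HSV); H,S,V=cv2.split(h)
    m={"red":((H<6)|(H>174))&(S>170)&(V>80),"white":(S<50)&(V>130)}[kind].astype(np.uint8)
    n,l,st,c=cv2.connectedComponentsWithStats(m)
    return [(c[i],st[i]) for i in range(1,n) if st[i][4]>=amin]
E
python3 - <<'E'
from h import *
for n in("top","side"):
    p=shot(n)
    for k,z in(("red",.025),("white",.016)):
        for c,s in blobs(p,k): print(n,k,np.round(c,1),s[2:],np.round(atz(p,c,z),4))
E
```

```text
top red [187. 202.] [11 11 90] [0.5593 0.2161 0.025 ]
top red [221.4 249.1] [12 11 95] [0.4484 0.1323 0.025 ]
top white [197.4  30.1] [ 8  5 17] [0.9915 0.2005 0.016 ]
top white [359.1 121.3] [ 3 14 27] [ 0.7606 -0.1996  0.016 ]
top white [ 94.3 220.5] [ 6  6 28] [0.5135 0.4406 0.016 ]
top white [290.4 228.4] [ 13  13 125] [ 0.4984 -0.0318  0.016 ]
top white [321.3 233.6] [ 13  13 125] [ 0.4868 -0.1054  0.016 ]
side red [299.3 246.8] [ 12  19 174] [0.4484 0.1349 0.025 ]
side red [240.2 262.9] [ 12  19 185] [0.5585 0.2187 0.025 ]
side white [327.8  47.1] [  414   119 23156] [ 0.5941 -1.2523  0.016 ]
side white [367.4   2. ] [10  5 26] [ 0.4695 -2.3604  0.016 ]
side white [486.    5.3] [ 25  12 153] [-0.3727 -2.6095  0.016 ]
side white [500.9   1.8] [ 9  4 16] [-0.5056 -2.7842  0.016 ]
side white [296.   11.9] [ 9  7 28] [ 0.9016 -1.8782  0.016 ]
side white [505.6  33.2] [ 6  6 20] [-0.3636 -1.8833  0.016 ]
side white [145.   66.8] [  57   43 1259] [ 1.3278 -0.6903  0.016 ]
side white [408.5  59.7] [ 5  5 15] [ 0.1944 -1.2122  0.016 ]
side white [508.3  84.1] [ 8  8 26] [-0.2145 -1.059
[... 293 characters left out ...]
 21] [ 1.0851 -0.0592  0.016 ]
side white [ 99.1 166.3] [ 8 12 54] [1.0588 0.0113 0.016 ]
side white [ 80.1 167.4] [10  9 47] [1.106  0.0334 0.016 ]
side white [303.8 180.5] [10  4 32] [ 0.4881 -0.1143  0.016 ]
side white [ 74.7 185.6] [ 25  13 177] [1.0662 0.1061 0.016 ]
side white [  6.2 197.7] [ 5  6 20] [1.1967 0.2021 0.016 ]
side white [293.4 196.3] [10  5 39] [ 0.5007 -0.0394  0.016 ]
side white [485.7 262.9] [  58   84 1562] [0.0491 0.0432 0.016 ]
side white [  7.9 286.4] [ 6  5 17] [0.9806 0.4123 0.016 ]
side white [  9.1 301.8] [ 25  30 291] [0.9508 0.4392 0.016 ]
side white [232.9 292.8] [ 7  9 51] [0.5499 0.287  0.016 ]
side white [233.5 323.8] [  6  27 106] [0.5258 0.3493 0.016 ]
```

Call:
jog_arm(moves=[{"slide": [-497,-237,50],"angular": [0,0,0],"fingers": 0.45},{"slide": [-497,-237,50],"angular": [0,0,0],"fingers": 0.45},{"slide": [-497,-237,50],"angular": [0,0,0],"fingers": 0.45},{"slide": [-497,-237,50],"angular": [0,0,0],"fingers": 0.45},{"slide": [-497,-237,50],"angular": [0,0,0],"fingers": 0.45},{"slide": [-497,-237,50],"angular": [0,0,0],"fingers": 0.45},{"slide": [-497,-237,50],"angular": [0,0,0],"fingers": 0.45},{"slide": [-497,-237,50],"angular": [0,0,0],"fingers": 0.45},{"slide": [-497,-237,50],"angular": [0,0,0],"fingers": 0.45},{"slide": [-497,-237,50],"angular": [0,0,0],"fingers": 0.45}])

```text
clock: 2.03
tcp_pos: [0.4561, 0.2996, 0.2047]
orientation: [0.0, 0.114, 0.993, 0.0]
wrist_force: [0.2, 0.3, 0.7]
finger_gap: 0.0469
grip_force: 0.0
```

```bash
python3 - <<'E'
from h import *
s=get_state(); print(s.keys(), s["finger_gap"],s["clock"],s.get("tips_ahead")); print(np.round(T(),4)); print(tool([.5593,.2165,.16]))
E
```

```text
dict_keys(['clock', 'joint_pos', 'qvel', 'tau', 'tcp_pos', 'orientation', 'wrist_force', 'ft_torque', 'grip_force', 'finger_gap']) 0.04686109453272453 2.0333 None
[[-9.739e-01  2.269e-01  6.000e-04  4.561e-01]
 [ 2.269e-01  9.739e-01  4.000e-04  2.996e-01]
 [-5.000e-04  6.000e-04 -1.000e+00  2.047e-01]
 [ 0.000e+00  0.000e+00  0.000e+00  1.000e+00]]
[-119.3  -57.5   44.7]
```

Call:
jog_arm(moves=[{"slide": [-119,-58,25],"fingers": 0.45},{"slide": [-119,-58,45],"fingers": 0.45},{"slide": [-119,-58,45],"fingers": 0.45},{"slide": [-119,-58,45],"fingers": 0.45},{"slide": [-119,-58,45],"fingers": 0.45},{"slide": [-119,-58,45],"fingers": 0.45}])

```text
schema error: expected keys fingers, slide, angular
```

```bash
python3 - <<'E'
from h import *
p=shot("wrist"); save(p,"w1.png"); print(np.round(p["tool_from_camera"],3),p["fovy"],np.round(T()[:3,3],4))
for c,s in blobs(p,"red",60): print(c,s[2:],atz(p,c,.03))
for r in tip_of("nose_a_center",p): print(r,atz(p,r["point"],.02))
E
```

```text
[[-0.    -0.959 -0.283  0.072]
 [ 1.    -0.    -0.    -0.001]
 [ 0.    -0.283  0.959 -0.131]
 [ 0.     0.     0.     1.   ]] 67.63055806059383 [0.4621 0.2953 0.2037]
[117.31267606 201.99577465] [ 36  29 710] [0.44591147 0.13511355 0.03      ]
[219.59473684 269.64210526] [ 11  30 190] [0.55468993 0.22390267 0.03      ]
{'point': [169.3, 186.6], 'p': 0.74} [0.44396492 0.19369285 0.02      ]
{'point': [115.2, 201.4], 'p': 0.61} [0.44662883 0.12712969 0.02      ]
{'point': [65.8, 153.8], 'p': 0.57} [0.38237717 0.09435794 0.02      ]
```

View pics/w1.png

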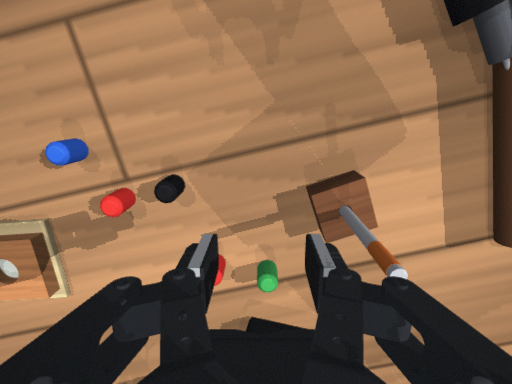

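Call:
jog_arm(moves=[{"slide": [-112,-55,40],"angular": [0,0,0],"fingers": 0.45},{"slide": [-112,-55,84],"angular": [0,0,0],"fingers": 0.45},{"slide": [-112,-55,84],"angular": [0,0,0],"fingers": 0.45},{"slide": [-112,-55,84],"angular": [0,0,0],"fingers": 0.45},{"slide": [-112,-55,84],"angular": [0,0,0],"fingers": 0.45},{"slide": [-112,-55,84],"angular": [0,0,0],"fingers": 0.45},{"slide": [-112,-55,84],"angular": [0,0,0],"fingers": 0.45}])

```text
clock: 2.72
tcp_pos: [0.5508, 0.2228, 0.121]
orientation: [-0.0, 0.114, 0.993, 0.0]
wrist_force: [0.8, 0.2, 0.2]
finger_gap: 0.0469
grip_force: 0.0
```

```bash
python3 - <<'E'
from h import *
p=shot("wrist"); save(p,"w2.png"); print(np.round(T(),4))
for c,s in blobs(p,"red",60): print(c,s, atz(p,c,.03))
for r in tip_of("nose_a_center",p): print(r,atz(p,r["point"],.02), tool(atz(p,r["point"],.02)))
E
```

```text
[[-9.742e-01  2.257e-01  8.000e-04  5.510e-01]
 [ 2.257e-01  9.742e-01  6.000e-04  2.232e-01]
 [-6.000e-04  8.000e-04 -1.000e+00  1.216e-01]
 [ 0.000e+00  0.000e+00  0.000e+00  1.000e+00]]
[113.083125  99.6175  ] [  87   81   54   37 1600] [0.44887556 0.13325632 0.03      ]
[253.74696356 209.62348178] [238 190  32  40 988] [0.55581209 0.21412655 0.03      ]
{'point': [35.9, 14.4], 'p': 0.78} [0.38066893 0.09624787 0.02      ] [ 137.5 -162.4  101.6]
{'point': [192.5, 77.9], 'p': 0.68} [0.44637281 0.19265976 0.02      ] [ 95.2 -53.7 101.8]
{'point': [111.2, 101.8], 'p': 0.63} [0.44861038 0.12654865 0.02      ] [  78.2 -117.6  101.7]
```

View pics/w2.png

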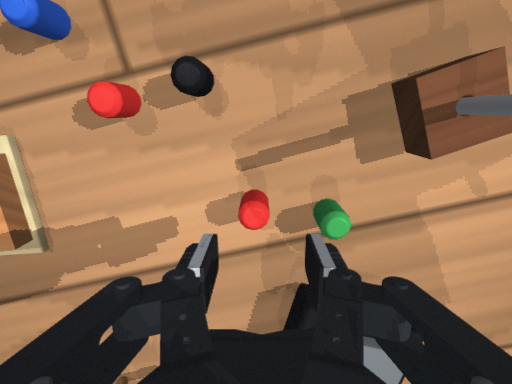

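```bash
cat >> h.py <<'E'
from scipy.optimize import least_squares
def fitplug(p,st,x0,zb=0):
    obs=np.array([st[0],st[1],st[0]+st[2],st[1]+st[3]],float)
    a=np.linspace(0,2*np.pi,36)
    def res(v):
        q=np.array([proj(p,[v[0]+r*np.cos(t),v[1]+r*np.sin(t),zb+z]) for r,z in((.013,0),(.013,.035),(.0085,.04)) for t in a])
        return np.r_[q.min(0),q.max(0)]-obs
    s=least_squares(res,x0,x_scale=.01); return s.x,np.round(s.fun,1)
E
python3 - <<'E'
from h import *
p=shot("wrist")
for c,s in blobs(p,"red",300):
    x,f=fitplug(p,s,atz(p,c,.025)[:2]); print(x,f)
print(np.round(T()[:3,3],4), tool(np.append(x,.027)))
for n in("top","side"):
    p=shot(n)
    for c,s in blobs(p,"red",60):
        print(n,fitplug(p,s,atz(p,c,.025)[:2]))
E
```

```text
[0.44880761 0.12969828] [-0.8 -0.4  0.9  0.5]
[0.55924413 0.21357169] [ 0.  -0.8 -0.   0.8]
[0.5512 0.2234 0.1221] [-9.9 -7.9 95.1]
top (array([0.44723616, 0.1310515 ]), array([ 0. , -0.4, -0. ,  0.4]))
side (array([0.44719213, 0.13002793]), array([-0.6, -0.1,  0.5,  0. ]))
side (array([0.55807922, 0.21404939]), array([-0.2, -0.5,  0.2,  0.5]))
```

Call:
jog_arm(moves=[{"slide": [-9.5,-7.8,35],"angular": [0,0,0],"fingers": 0.45},{"slide": [-9.5,-7.8,65],"angular": [0,0,0],"fingers": 0.45},{"slide": [-9.5,-7.8,93],"angular": [0,0,0],"fingers": 0.45},{"slide": [-9.5,-7.8,93],"angular": [0,0,0],"fingers": 0.45},{"slide": [-9.5,-7.8,93],"angular": [0,0,0],"fingers": 0.45},{"slide": [-9.5,-7.8,93],"angular": [0,0,0],"fingers": 0.8},{"slide": [-9.5,-7.8,93],"angular": [0,0,0],"fingers": 0.8},{"slide": [-9.5,-7.8,93],"angular": [0,0,0],"fingers": 0.8},{"slide": [-9.5,-7.8,93],"angular": [0,0,0],"fingers": 0.8},{"slide": [-9.5,-7.8,93],"angular": [0,0,0],"fingers": 0.8}], squeeze=30)

```text
clock: 3.8
tcp_pos: [0.5606, 0.2131, 0.0302]
orientation: [0.002, 0.114, 0.993, 0.001]
wrist_force: [-0.7, 0.6, 6.4]
finger_gap: 0.0245
grip_force: 30.0
```

Call:
jog_arm(moves=[{"slide": [0,0,-40],"angular": [0,0,0],"fingers": 0.8},{"slide": [0,0,-80],"angular": [0,0,0],"fingers": 0.8},{"slide": [5,-40,-90],"angular": [0,0,0],"fingers": 0.8},{"slide": [5,-253,-90],"angular": [0,0,0],"fingers": 0.8},{"slide": [5,-253,-90],"angular": [0,0,0],"fingers": 0.8},{"slide": [5,-253,-90],"angular": [0,0,0],"fingers": 0.8},{"slide": [5,-253,-90],"angular": [0,0,0],"fingers": 0.8},{"slide": [5,-253,-90],"angular": [0,0,0],"fingers": 0.8},{"slide": [5,-253,-90],"angular": [0,0,0],"fingers": 0.8},{"slide": [5,-253,-90],"angular": [0,0,0],"fingers": 0.8}])

```text
clock: 4.63
tcp_pos: [0.4966, -0.0353, 0.1186]
orientation: [0.001, 0.117, 0.993, -0.0]
wrist_force: [1.4, -0.3, 0.4]
finger_gap: 0.0248
grip_force: 29.8
```

```bash
python3 - <<'E'
from h import *
p=shot("wrist"); save(p,"w3.png"); print(np.round(T(),4),get_state()["finger_gap"])
for c,s in blobs(p,"red",60): print(c,s, tool(atz(p,c,T()[2,3])))
for c,s in blobs(p,"white",100): print(c,s, atz(p,c,.016))
for k,z in (("well_left",.016),("upper_bushing",.118),("lower_bushing",.07)):
  for r in tip_of(k,p): print(k,r,atz(p,r["point"],z))
E
```

```text
[[-9.733e-01  2.296e-01  1.500e-03  4.968e-01]
 [ 2.296e-01  9.733e-01  2.000e-04 -3.380e-02]
 [-1.400e-03  6.000e-04 -1.000e+00  1.184e-01]
 [ 0.000e+00  0.000e+00  0.000e+00  1.000e+00]] 0.024802744946205223
[461.17016914  90.30445925] [ 429   71   64   38 1951] [79.5 83.8 -0.1]
[261.33453237 246.52482014] [ 237  212   50   69 2780] [ 5.4 -2.6 -0. ]
[267.14543524 197.95859873] [248 183  39  32 942] [ 0.49802551 -0.03167388  0.016     ]
[178.16538883 205.72836802] [161 190  36  33 913] [ 0.48708568 -0.10775889  0.016     ]
well_left {'point': [265.3, 199.3], 'p': 0.63} [ 0.49882904 -0.03348022  0.016     ]
lower_bushing {'point': [7.4, 240.3], 'p': 0.93} [ 0.4697801  -0.20935332  0.07      ]
```

View pics/w3.png

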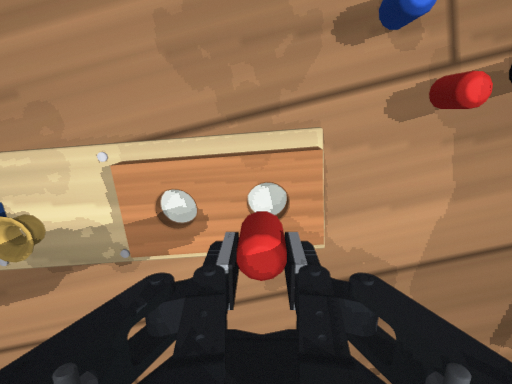

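```bash
python3 - <<'E'
from h import *
p=shot("wrist"); c,s=max(blobs(p,"red",60),key=lambda b:b[0][1])
t=T()[:3,3]; print(t,s)
for dz in(-.03,-.027): 
    x,f=fitplug(p,s,t[:2],t[2]+dz); print(x,f, tool([.487+t[0]-x[0],-.1062+t[1]-x[1],.05]))
E
```

```text
[ 0.49696706 -0.03148525  0.11778283] [ 237  212   50   69 2783]
[ 0.49585793 -0.03218158] [-1.4 -1.4  1.4  1.4] [ -8.  -74.1  67.8]
[ 0.49433822 -0.03184088] [-2.  -2.2  2.   2.1] [ -9.5 -74.1  67.8]
```

Call:
jog_arm(moves=[{"slide": [-8,-40,0],"angular": [0,0,0],"fingers": 0.8},{"slide": [-8,-74,20],"angular": [0,0,0],"fingers": 0.8},{"slide": [-8,-74,45],"angular": [0,0,0],"fingers": 0.8},{"slide": [-8,-74,48],"angular": [0,0,0],"fingers": 0.8},{"slide": [-8,-74,48],"angular": [0,0,0],"fingers": 0.8},{"slide": [-8,-74,48],"angular": [0,0,0],"fingers": 0.8},{"slide": [-8,-74,48],"angular": [0,0,0],"fingers": 0.8}])

```text
clock: 5.47
tcp_pos: [0.4886, -0.1057, 0.0707]
orientation: [0.001, 0.113, 0.994, -0.0]
wrist_force: [0.4, 0.3, 0.0]
finger_gap: 0.0246
grip_force: 29.9
```

```bash
python3 - <<'E'
from h import *
p=shot("wrist"); save(p,"w4.png"); c,s=max(blobs(p,"red",60),key=lambda b:b[0][1])
t=T()[:3,3]; print(t,s)
x,f=fitplug(p,s,t[:2],t[2]-.03); print(x,f, tool([.487+t[0]-x[0],-.1062+t[1]-x[1],.047]))
for c,s in blobs(p,"white",60): print(c,s, atz(p,c,.016))
E
```

```text
[ 0.48868351 -0.1058944   0.07079968] [ 237  212   50   69 2769]
[ 0.48729372 -0.10621473] [-1.4 -1.5  1.4  1.4] [ 0.3 -0.1 23.8]
[167.23076923 154.3       ] [161 148  14  13 130] [ 0.43174596 -0.15645873  0.016     ]
[373.78273592 209.27286028] [ 352  189   44   41 1367] [ 0.49968493 -0.03013582  0.016     ]
[261.84791966 207.7446198 ] [238 197  48  27 697] [ 0.48132248 -0.10481098  0.016     ]
[186.51851852 273.74074074] [181 270  12   9  81] [ 0.51895981 -0.17042669  0.016     ]
```

View pics/w4.png

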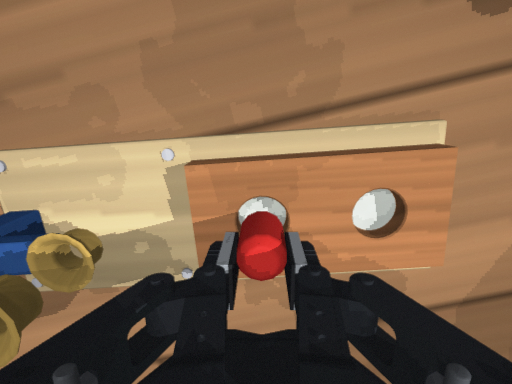

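The plug (column 262) is centred over the right well (238–286). I'm lowering it now.

Call:
jog_arm(moves=[{"slide": [0,0,10],"angular": [0,0,0],"fingers": 0.8},{"slide": [0,0,16],"angular": [0,0,0],"fingers": 0.8},{"slide": [0,0,21],"angular": [0,0,0],"fingers": 0.8},{"slide": [0,0,24],"angular": [0,0,0],"fingers": 0.8},{"slide": [0,0,24],"angular": [0,0,0],"fingers": 0.8},{"slide": [0,0,24],"angular": [0,0,0],"fingers": 0.8}])

```text
clock: 6.02
tcp_pos: [0.4873, -0.1064, 0.0461]
orientation: [-0.0, 0.114, 0.993, 0.0]
wrist_force: [-3.0, 1.7, 9.8]
finger_gap: 0.0244
grip_force: 30.6
```

Call:
jog_arm(moves=[{"slide": [0,0,-1],"angular": [0,0,0],"fingers": 0.45},{"slide": [0,0,-1],"angular": [0,0,0],"fingers": 0.45},{"slide": [0,0,-1],"angular": [0,0,0],"fingers": 0.45},{"slide": [0,0,-30],"angular": [0,0,0],"fingers": 0.45},{"slide": [0,0,-70],"angular": [0,0,0],"fingers": 0.45},{"slide": [92,221,-75],"angular": [0,0,0],"fingers": 0.45},{"slide": [92,221,-75],"angular": [0,0,0],"fingers": 0.45},{"slide": [92,221,-75],"angular": [0,0,0],"fingers": 0.45},{"slide": [92,221,-75],"angular": [0,0,0],"fingers": 0.45},{"slide": [92,221,-75],"angular": [0,0,0],"fingers": 0.45}])

```text
clock: 6.85
tcp_pos: [0.4526, 0.1002, 0.12]
orientation: [0.0, 0.115, 0.993, 0.0]
wrist_force: [-0.3, 0.4, 0.1]
finger_gap: 0.0468
grip_force: 0.0
```

Call:
jog_arm(moves=[{"slide": [0,0,0],"angular": [0,0,0],"fingers": 0.45},{"slide": [0,0,0],"angular": [0,0,0],"fingers": 0.45}])

```text
clock: 7.02
tcp_pos: [0.4525, 0.1008, 0.1198]
orientation: [-0.0, 0.111, 0.994, -0.0]
wrist_force: [0.5, -0.9, 0.1]
finger_gap: 0.0467
grip_force: 0.0
```

```bash
python3 - <<'E'
from h import *
for n in("top","side","wrist"):
    p=shot(n)
    for c,s in blobs(p,"red",60):
        print(n,c,s,fitplug(p,s,atz(p,c,.025)[:2]),fitplug(p,s,atz(p,c,.025)[:2],.016))
print(T()[:3,3],tool([.448,.130,.029]))
E
```

```text
top [323.26190476 234.22619048] [319 230  10  10  84] (array([ 0.48369294, -0.11129031]), array([-1.8, -0.6,  1.7,  0.6])) (array([ 0.48396099, -0.10852382]), array([-1.9, -0.7,  1.8,  0.7]))
side [299.23255814 246.83139535] [294 238  12  19 172] (array([0.44719213, 0.13002793]), array([-0.6, -0.1,  0.5,  0. ])) (array([0.44583879, 0.14412208]), array([-0.7, -0.3,  0.7,  0.3]))
wrist [297.89468504 184.91633858] [ 281  166   35   39 1016] (array([0.44860035, 0.12933507]), array([-0.6, -0.7,  0.5,  0.7])) (array([0.44392453, 0.12806193]), array([-2. , -2.2,  1.7,  2.2]))
wrist [ 37.4457672 291.3234127] [  11  269   56   45 1512] (array([ 0.49510567, -0.12596113]), array([ 0.1, -0.7, -0.1,  0.6])) (array([ 0.4874018 , -0.10913109]), array([-1.8, -2.4,  2.1,  2.4]))
[0.4535506  0.09779926 0.11979668] [12.8 30.1 90.8]
```

Call:
jog_arm(moves=[{"slide": [12.5,29.5,10],"angular": [0,0,0],"fingers": 0.45},{"slide": [12.5,29.5,45],"angular": [0,0,0],"fingers": 0.45},{"slide": [12.5,29.5,70],"angular": [0,0,0],"fingers": 0.45},{"slide": [12.5,29.5,90],"angular": [0,0,0],"fingers": 0.45},{"slide": [12.5,29.5,90],"angular": [0,0,0],"fingers": 0.45},{"slide": [12.5,29.5,90],"angular": [0,0,0],"fingers": 0.8},{"slide": [12.5,29.5,90],"angular": [0,0,0],"fingers": 0.8},{"slide": [12.5,29.5,90],"angular": [0,0,0],"fingers": 0.8},{"slide": [12.5,29.5,90],"angular": [0,0,0],"fingers": 0.8},{"slide": [12.5,29.5,90],"angular": [0,0,0],"fingers": 0.8}])

```text
clock: 8.0
tcp_pos: [0.4488, 0.1302, 0.0311]
orientation: [0.001, 0.114, 0.993, 0.0]
wrist_force: [-0.0, 0.1, -0.3]
finger_gap: 0.0243
grip_force: 29.4
```

Call:
jog_arm(moves=[{"slide": [0,0,-40],"angular": [0,0,0],"fingers": 0.8},{"slide": [0,0,-75],"angular": [0,0,0],"fingers": 0.8},{"slide": [-20,-34,-75],"angular": [0,0,0],"fingers": 0.8},{"slide": [-40,-69,-75],"angular": [0,0,0],"fingers": 0.8},{"slide": [-60,-104,-75],"angular": [0,0,0],"fingers": 0.8},{"slide": [-78,-135,-70],"angular": [0,0,0],"fingers": 0.8},{"slide": [-85,-147,-41],"angular": [0,0,0],"fingers": 0.8},{"slide": [-85,-147,-41],"angular": [0,0,0],"fingers": 0.8},{"slide": [-85,-147,-41],"angular": [0,0,0],"fingers": 0.8},{"slide": [-85,-147,-41],"angular": [0,0,0],"fingers": 0.8}])

```text
clock: 8.83
tcp_pos: [0.4968, -0.0317, 0.0714]
orientation: [-0.0, 0.114, 0.993, 0.0]
wrist_force: [-0.3, 1.0, 0.2]
finger_gap: 0.0247
grip_force: 29.7
```

```bash
python3 - <<'E'
from h import *
p=shot("wrist"); save(p,"w5.png"); t=T()[:3,3]; print(t)
for c,s in blobs(p,"red",300):
    print(s); 
    if abs(c[0]-262)<15: x,f=fitplug(p,s,t[:2],t[2]-.031); print(x,f, tool([.4982+t[0]-x[0],-.0318+t[1]-x[1],.047]))
for c,s in blobs(p,"white",60): print(c,s)
E
```

```text
[ 0.49723227 -0.03139143  0.07182618]
[ 113  210   59   58 2308]
[ 237  214   50   68 2740]
[ 0.49680721 -0.03245199] [-1.2 -1.8  1.2  1.8] [-1.2  0.9 24.8]
[ 59.73913043 167.24637681] [ 53 162  15  12 138]
[263.9539823  211.46548673] [240 202  47  27 565]
[170.77011494 238.22988506] [164 226  12  21  87]
[ 89.80645161 283.4516129 ] [ 86 279   9  10  62]
```

View pics/w5.png

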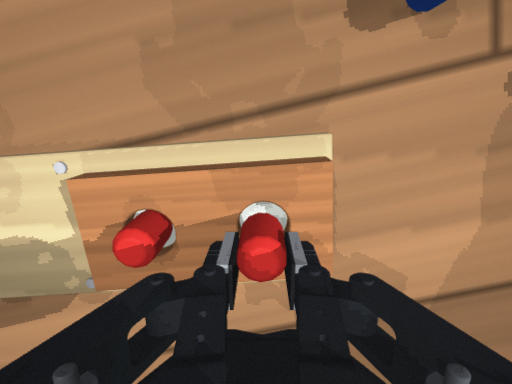

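Call:
jog_arm(moves=[{"slide": [0,0.8,10],"angular": [0,0,0],"fingers": 0.8},{"slide": [0,0.8,16],"angular": [0,0,0],"fingers": 0.8},{"slide": [0,0.8,21],"angular": [0,0,0],"fingers": 0.8},{"slide": [0,0.8,24.5],"angular": [0,0,0],"fingers": 0.8},{"slide": [0,0.8,24.5],"angular": [0,0,0],"fingers": 0.8},{"slide": [0,0.8,24.5],"angular": [0,0,0],"fingers": 0.8}])

```text
clock: 9.38
tcp_pos: [0.4971, -0.0307, 0.0467]
orientation: [-0.0, 0.114, 0.994, 0.0]
wrist_force: [-1.8, 1.8, 5.8]
finger_gap: 0.0246
grip_force: 30.2
```

Call:
jog_arm(moves=[{"slide": [0,0,-1],"angular": [0,0,0],"fingers": 0.45},{"slide": [0,0,-1],"angular": [0,0,0],"fingers": 0.45},{"slide": [0,0,-1],"angular": [0,0,0],"fingers": 0.45},{"slide": [0,0,-30],"angular": [0,0,0],"fingers": 0.45},{"slide": [0,0,-70],"angular": [0,0,0],"fingers": 0.45},{"slide": [0,0,-110],"angular": [0,0,0],"fingers": 0.45},{"slide": [8,40,-150],"angular": [0,0,0],"fingers": 0.45},{"slide": [16,80,-180],"angular": [0,0,0],"fingers": 0.45},{"slide": [24,120,-195],"angular": [0,0,0],"fingers": 0.45},{"slide": [32,160,-195],"angular": [0,0,0],"fingers": 0.45}])

```text
clock: 10.22
tcp_pos: [0.5033, 0.11, 0.241]
orientation: [0.003, 0.115, 0.993, 0.0]
wrist_force: [1.0, -1.0, -0.2]
finger_gap: 0.047
grip_force: 0.0
```

Call:
jog_arm(moves=[{"slide": [49,239,0],"angular": [0,0,0],"fingers": 0.45},{"slide": [49,239,0],"angular": [0,0,0],"fingers": 0.45},{"slide": [49,239,0],"angular": [0,0,0],"fingers": 0.45},{"slide": [49,239,0],"angular": [0,0,0],"fingers": 0.45},{"slide": [49,239,0],"angular": [0,0,0],"fingers": 0.45},{"slide": [49,239,0],"angular": [0,0,0],"fingers": 0.45},{"slide": [49,239,0],"angular": [0,0,0],"fingers": 0.45},{"slide": [49,239,0],"angular": [0,0,0],"fingers": 0.45},{"slide": [49,239,0],"angular": [0,0,0],"fingers": 0.45},{"slide": [49,239,0],"angular": [0,0,0],"fingers": 0.45}])

```text
clock: 11.05
tcp_pos: [0.5083, 0.352, 0.2373]
orientation: [-0.0, 0.115, 0.993, -0.0]
wrist_force: [0.0, 0.3, 0.3]
finger_gap: 0.0468
grip_force: 0.0
```

```bash
python3 - <<'E'
from h import *
p=shot("wrist"); save(p,"w6.png"); print(np.round(T(),4))
for k,z in (("rest_mouth",.04),("rod_center",.088),("rod_tip",.008)):
  for r in tip_of(k,p): print(k,r,atz(p,r["point"],z))
q=shot("top")
for c,s in blobs(q,"red",50): print(c,s,fitplug(q,s,atz(q,c,.03)[:2],.016))
E
```

```text
[[-9.736e-01  2.285e-01 -2.000e-04  5.084e-01]
 [ 2.285e-01  9.736e-01 -3.000e-04  3.518e-01]
 [ 1.000e-04 -3.000e-04 -1.000e+00  2.375e-01]
 [ 0.000e+00  0.000e+00  0.000e+00  1.000e+00]]
rest_mouth {'point': [286.8, 170.4], 'p': 0.56} [0.5107208  0.38069632 0.04      ]
rod_center {'point': [288.9, 179.6], 'p': 0.89} [0.50984918 0.37888001 0.088     ]
rod_center {'point': [284.5, 168.3], 'p': 0.26} [0.49755523 0.37694672 0.088     ]
rod_tip {'point': [285.8, 164.8], 'p': 0.91} [0.51037462 0.38223742 0.008     ]
[290.53658537 229.57317073] [286 225  11  10  82] (array([ 0.49483384, -0.03245866]), array([-0.7, -0.6,  0.7,  0.6]))
[323.01086957 234.20652174] [317 230  12  10  92] (array([ 0.48393807, -0.10622746]), array([-0.8, -0.7,  0.8,  0.7]))
```

View pics/w6.png

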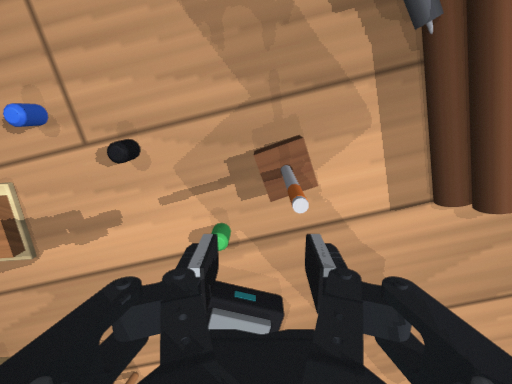

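The rod's top disc is at (300,204) and the block mouth at about (287,170). Both plugs are in the wells.

```bash
python3 - <<'E'
from h import *
p=shot("wrist"); print(T()[:3,3])
for c,s in blobs(p,"white",60):
    if abs(c[0]-300)<20:
        X=atz(p,c,.168); print(c,s,X,tool([X[0],X[1],.136]))
q=shot("top")
for c,s in blobs(q,"white",10):
    if c[0]<130: print(c,s,atz(q,c,.168))
E
```

```text
[0.50854886 0.35230124 0.23779669]
[299.72906404 204.19704433] [292 196  16  17 203] [0.51011457 0.37979555 0.168     ] [  4.8  27.1 101.8]
[93.17647059 23.82352941] [89 21  8  8 34] [0.92954722 0.40172153 0.168     ]
[90.47727273 35.38636364] [85 32 14  7 44] [0.90394509 0.40644206 0.168     ]
```

Call:
jog_arm(moves=[{"slide": [4.5,27,10],"angular": [0,0,0],"fingers": 0.45},{"slide": [4.5,27,45],"angular": [0,0,0],"fingers": 0.45},{"slide": [4.5,27,80],"angular": [0,0,0],"fingers": 0.45},{"slide": [4.5,27,102],"angular": [0,0,0],"fingers": 0.45},{"slide": [4.5,27,102],"angular": [0,0,0],"fingers": 0.45},{"slide": [4.5,27,102],"angular": [0,0,0],"fingers": 0.45}])

```text
clock: 11.9
tcp_pos: [0.5091, 0.3798, 0.1345]
orientation: [-0.001, 0.114, 0.993, -0.001]
wrist_force: [0.4, -0.5, 0.7]
finger_gap: 0.0465
grip_force: 0.0
```

```bash
python3 - <<'E'
from h import *
p=shot("wrist"); print(T()[:3,3])
for c,s in blobs(p,"white",60):
    if abs(c[0]-260)<40:
        X=atz(p,c,.168); print(c,s,X,tool([X[0],X[1],.136]))
E
```

```text
[0.51036862 0.38048138 0.13640344]
[267.89952153 213.08133971] [265 196   8  34 209] [0.47476667 0.38919957 0.168     ] [36.7  0.4  0.4]
[264.64756944 299.65104167] [250 288  30  25 576] [0.51025835 0.3798314  0.168     ] [-0.  -0.7  0.4]
```

Centred. Close and lift.

Call:
jog_arm(moves=[{"slide": [0,-0.6,0],"angular": [0,0,0],"fingers": 1},{"slide": [0,-0.6,0],"angular": [0,0,0],"fingers": 1},{"slide": [0,-0.6,0],"angular": [0,0,0],"fingers": 1},{"slide": [0,-0.6,0],"angular": [0,0,0],"fingers": 1},{"slide": [0,-0.6,0],"angular": [0,0,0],"fingers": 1},{"slide": [0,-0.6,0],"angular": [0,0,0],"fingers": 1},{"slide": [0,-0.6,0],"angular": [0,0,0],"fingers": 1}], squeeze=70)

```text
clock: 12.53
tcp_pos: [0.511, 0.3804, 0.1376]
orientation: [0.002, 0.114, 0.993, 0.001]
wrist_force: [0.0, -0.1, 6.5]
finger_gap: 0.0103
grip_force: 68.2
```

Call:
jog_arm(moves=[{"slide": [0,0,-10],"angular": [0,0,0],"fingers": 1},{"slide": [0,0,-30],"angular": [0,0,0],"fingers": 1},{"slide": [0,0,-50],"angular": [0,0,0],"fingers": 1},{"slide": [0,0,-80],"angular": [0,0,0],"fingers": 1},{"slide": [0,0,-115],"angular": [0,0,0],"fingers": 1},{"slide": [0,0,-133],"angular": [0,0,0],"fingers": 1},{"slide": [0,0,-133],"angular": [0,0,0],"fingers": 1}])

```text
clock: 13.12
tcp_pos: [0.5115, 0.3808, 0.2746]
orientation: [0.004, 0.114, 0.993, 0.003]
wrist_force: [1.0, 0.4, -0.9]
finger_gap: 0.0101
grip_force: 68.4
```

```bash
python3 - <<'E'
from h import *
t=T();print(np.round(t,4), tool([.471,-.150,.27]))
p=shot("wrist")
for c,s in blobs(p,"white",60):
    if abs(c[0]-260)<40: print(c,s,tool(atz(p,c,t[2,3]+.032)))
p=shot("side"); 
for k in("rod_tip","rod_center"):
  for r in tip_of(k,p): print(k,r,proj(p,t[:3,3]-[0,0,.128 if k=="rod_tip" else .048]))
p=shot("top")
for k,z in(("upper_bushing",.118),("lower_bushing",.07)):
  for r in tip_of(k,p): print(k,r,atz(p,r["point"],z))
E
```

```text
[[-0.9739  0.2267  0.0076  0.5115]
 [ 0.2267  0.9739  0.0043  0.3808]
 [-0.0064  0.0059 -1.      0.2746]
 [ 0.      0.      0.      1.    ]] [ -80.9 -526.2    2. ]
[265.56656347 211.23529412] [262 185   9  49 323] [ 35.6   0.8 -34.9]
[261.2722323  291.33030853] [248 279  28  25 551] [  1.4  -0.8 -34.8]
rod_tip {'point': [234.7, 302.9], 'p': 0.7} [233.32375297 300.33994122]
rod_center {'point': [232.0, 269.4], 'p': 0.91} [232.07304955 267.92117473]
upper_bushing {'point': [376.0, 244.8], 'p': 0.7} [ 0.4651853  -0.20495765  0.118     ]
lower_bushing {'point': [371.4, 244.1], 'p': 0.86} [ 0.46481097 -0.20889958  0.07      ]
```

Call:
jog_arm(moves=[{"slide": [-5,-30,0],"angular": [0,0,0],"fingers": 1},{"slide": [-12,-70,0],"angular": [0,0,0],"fingers": 1},{"slide": [-19,-110,0],"angular": [0,0,0],"fingers": 1},{"slide": [-26,-150,0],"angular": [0,0,0],"fingers": 1},{"slide": [-33,-190,0],"angular": [0,0,0],"fingers": 1},{"slide": [-39,-230,0],"angular": [0,0,0],"fingers": 1},{"slide": [-46,-270,0],"angular": [0,0,0],"fingers": 1},{"slide": [-53,-310,0],"angular": [0,0,0],"fingers": 1},{"slide": [-60,-350,0],"angular": [0,0,0],"fingers": 1},{"slide": [-65,-380,0],"angular": [0,0,0],"fingers": 1}])

```text
clock: 14.3
tcp_pos: [0.486, -0.0076, 0.2677]
orientation: [-0.001, 0.115, 0.993, -0.0]
wrist_force: [0.3, 0.8, -1.9]
finger_gap: 0.0103
grip_force: 68.6
```

Call:
jog_arm(moves=[{"slide": [-7,-40,0],"angular": [0,0,0],"fingers": 1},{"slide": [-12,-75,0],"angular": [0,0,0],"fingers": 1},{"slide": [-18,-110,0],"angular": [0,0,0],"fingers": 1},{"slide": [-22,-134,0],"angular": [0,0,0],"fingers": 1},{"slide": [-22,-134,0],"angular": [0,0,0],"fingers": 1},{"slide": [-22,-134,0],"angular": [0,0,0],"fingers": 1},{"slide": [-22,-134,0],"angular": [0,0,0],"fingers": 1}])

```text
clock: 14.88
tcp_pos: [0.4775, -0.14, 0.2678]
orientation: [-0.001, 0.114, 0.993, 0.001]
wrist_force: [-0.2, 0.2, -1.2]
finger_gap: 0.0096
grip_force: 68.6
```

```bash
python3 - <<'E'
from h import *
t=T();print(np.round(t,4))
p=shot("wrist"); save(p,"w7.png")
for k,z in(("upper_bushing",.118),("lower_bushing",.07)):
  for r in tip_of(k,p): print(k,r,atz(p,r["point"],z),tool(atz(p,r["point"],z)))
for k,z in(("rod_tip",.128),("rod_center",.048)):
  for r in tip_of(k,p): print(k,r,proj(p,t[:3,3]-[0,0,z]),tool(atz(p,r["point"],t[2,3]-z)))
E
```

```text
[[-9.738e-01  2.272e-01 -1.300e-03  4.775e-01]
 [ 2.272e-01  9.738e-01  1.200e-03 -1.400e-01]
 [ 1.600e-03  9.000e-04 -1.000e+00  2.678e-01]
 [ 0.000e+00  0.000e+00  0.000e+00  1.000e+00]]
upper_bushing {'point': [192.7, 192.1], 'p': 0.6} [ 0.46960572 -0.21102495  0.118     ] [ -8.3 -71.7 150.1]
lower_bushing {'point': [204.2, 179.9], 'p': 0.87} [ 0.46891879 -0.20812613  0.07      ] [ -6.8 -69.2 198.3]
lower_bushing {'point': [413.3, 302.5], 'p': 0.73} [0.69579752 0.01814981 0.07      ] [-176.9  202.4  198.3]
rod_tip {'point': [257.9, 188.2], 'p': 0.57} [262.36744818 189.78822166] [  1.9  -5.1 128.6]
rod_center {'point': [258.3, 219.0], 'p': 0.88} [262.89931664 221.42380608] [ 2.1 -3.9 48.7]
```

View pics/w7.png

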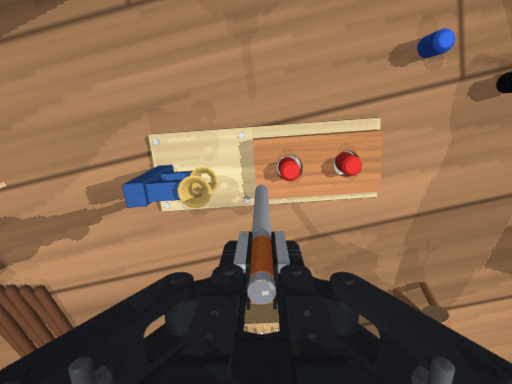

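Call:
jog_arm(moves=[{"slide": [-4,-30,0],"angular": [0,0,0],"fingers": 1},{"slide": [-8.5,-60,0],"angular": [0,0,0],"fingers": 1},{"slide": [-8.5,-70.5,0],"angular": [0,0,0],"fingers": 1},{"slide": [-8.5,-70.5,8],"angular": [0,0,0],"fingers": 1},{"slide": [-8.5,-70.5,8],"angular": [0,0,0],"fingers": 1},{"slide": [-8.5,-70.5,8],"angular": [0,0,0],"fingers": 1},{"slide": [-8.5,-70.5,8],"angular": [0,0,0],"fingers": 1}])

```text
clock: 15.72
tcp_pos: [0.4702, -0.2098, 0.2603]
orientation: [-0.0, 0.114, 0.994, 0.0]
wrist_force: [0.4, 0.1, -0.5]
finger_gap: 0.0105
grip_force: 68.8
```

```bash
python3 - <<'E'
from h import *
t=T();print(np.round(t,4))
p=shot("wrist"); 
for k,z in(("upper_bushing",.118),("lower_bushing",.07)):
  for r in tip_of(k,p): print(k,r,atz(p,r["point"],z),tool(atz(p,r["point"],z)))
for r in tip_of("rod_tip",p): print(r,proj(p,t[:3,3]-[0,0,.128]))
q=shot("side")
for r in tip_of("rod_tip",q): print(r,proj(q,t[:3,3]-[0,0,.128]))
a=p["color"][120:260,160:360]; b=q["color"][60:190,250:400]
a=cv2.resize(a,(800,560),interpolation=cv2.INTER_CUBIC)[:,:,::-1]; b=cv2.resize(b,(646,560),interpolation=cv2.INTER_CUBIC)[:,:,::-1]
cv2.imwrite("pics/w8.png",cv2.resize(np.hstack([a,b]),None,fx=.55,fy=.55,interpolation=cv2.INTER_AREA))
E
```

```text
[[-9.742e-01  2.255e-01 -5.000e-04  4.702e-01]
 [ 2.255e-01  9.742e-01  8.000e-04 -2.098e-01]
 [ 6.000e-04  6.000e-04 -1.000e+00  2.603e-01]
 [ 0.000e+00  0.000e+00  0.000e+00  1.000e+00]]
upper_bushing {'point': [260.0, 184.3], 'p': 0.65} [ 0.46819602 -0.21172491  0.118     ] [  1.9  -2.1 142.6]
lower_bushing {'point': [259.6, 173.2], 'p': 0.79} [ 0.46723833 -0.21215291  0.07      ] [  2.8  -2.6 190.7]
{'point': [262.0, 188.4], 'p': 0.64} [262.39662723 189.66713792]
{'point': [322.8, 126.5], 'p': 0.44} [321.67581441 128.32214176]
```

View pics/w8.png

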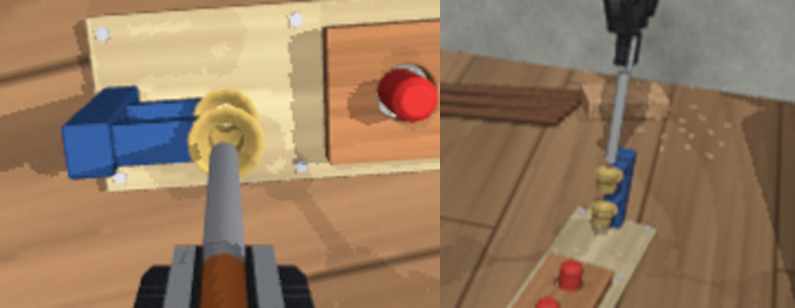

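Tip at (262,188) sits almost over the upper ring's centre at about (262,185), roughly 1.5 mm off. I'll correct that and enter the flare.

Call:
jog_arm(moves=[{"slide": [1.5,-0.7,0],"angular": [0,0,0],"fingers": 1},{"slide": [1.5,-0.7,6],"angular": [0,0,0],"fingers": 1},{"slide": [1.5,-0.7,11],"angular": [0,0,0],"fingers": 1},{"slide": [1.5,-0.7,16],"angular": [0,0,0],"fingers": 1},{"slide": [1.5,-0.7,20],"angular": [0,0,0],"fingers": 1},{"slide": [1.5,-0.7,24],"angular": [0,0,0],"fingers": 1},{"slide": [1.5,-0.7,28],"angular": [0,0,0],"fingers": 1},{"slide": [1.5,-0.7,28],"angular": [0,0,0],"fingers": 1},{"slide": [1.5,-0.7,28],"angular": [0,0,0],"fingers": 1}])

```text
clock: 16.77
tcp_pos: [0.4687, -0.2109, 0.2319]
orientation: [-0.0, 0.114, 0.993, 0.001]
wrist_force: [1.8, 1.9, -2.3]
finger_gap: 0.0101
grip_force: 68.8
```

Call:
jog_arm(moves=[{"slide": [-0.3,0.5,4],"angular": [0,0,0],"fingers": 1},{"slide": [-0.3,0.5,10],"angular": [0,0,0],"fingers": 1},{"slide": [-0.3,0.5,16],"angular": [0,0,0],"fingers": 1},{"slide": [-0.3,0.5,22],"angular": [0,0,0],"fingers": 1},{"slide": [-0.3,0.5,28],"angular": [0,0,0],"fingers": 1},{"slide": [-0.3,0.5,34],"angular": [0,0,0],"fingers": 1},{"slide": [-0.3,0.5,40],"angular": [0,0,0],"fingers": 1},{"slide": [-0.3,0.5,45],"angular": [0,0,0],"fingers": 1},{"slide": [-0.3,0.5,45],"angular": [0,0,0],"fingers": 1}])

```text
clock: 17.52
tcp_pos: [0.4688, -0.2106, 0.1861]
orientation: [-0.001, 0.114, 0.993, 0.001]
wrist_force: [2.9, 2.3, -3.9]
finger_gap: 0.0101
grip_force: 68.8
```

Call:
jog_arm(moves=[{"slide": [-0.4,0.6,4],"angular": [0,0,0],"fingers": 1},{"slide": [-0.4,0.6,9],"angular": [0,0,0],"fingers": 1},{"slide": [-0.4,0.6,14],"angular": [0,0,0],"fingers": 1},{"slide": [-0.4,0.6,20],"angular": [0,0,0],"fingers": 1},{"slide": [-0.4,0.6,25],"angular": [0,0,0],"fingers": 1},{"slide": [-0.4,0.6,29],"angular": [0,0,0],"fingers": 1},{"slide": [-0.4,0.6,29],"angular": [0,0,0],"fingers": 1},{"slide": [-0.4,0.6,29],"angular": [0,0,0],"fingers": 1},{"slide": [-0.4,0.6,29],"angular": [0,0,0],"fingers": 1}])

```text
clock: 18.27
tcp_pos: [0.4693, -0.2104, 0.1581]
orientation: [-0.0, 0.114, 0.993, 0.0]
wrist_force: [1.4, 2.2, -3.0]
finger_gap: 0.01
grip_force: 68.7
```

```bash
python3 - <<'E'
from h import *
t=T();print(np.round(t,4),get_state()["wrist_force"])
q=shot("side"); p=shot("wrist")
for c,s in blobs(p,"white",60):
    if abs(c[0]-260)<40: print(c,s,tool(atz(p,c,t[2,3]+.032)))
b=q["color"][70:220,240:390]; a=p["color"][100:320,160:360]
b=cv2.resize(b,(600,600),interpolation=cv2.INTER_CUBIC); print(proj(q,[.469,-.21,.05]),proj(q,[.469,-.21,.028]),proj(q,[.469,-.21,.01]))
cv2.imwrite("pics/s9.png",b[:,:,::-1])
E
```

```text
[[-9.739e-01  2.269e-01 -8.000e-04  4.693e-01]
 [ 2.269e-01  9.739e-01  4.000e-04 -2.104e-01]
 [ 9.000e-04  2.000e-04 -1.000e+00  1.581e-01]
 [ 0.000e+00  0.000e+00  0.000e+00  1.000e+00]] [ 1.35027093  2.21668551 -3.0006666 ]
[266.37037037 222.14814815] [263 212   8  22 135] [ 31.6   0.8 -31.8]
[261.32962963 291.48518519] [248 280  28  24 540] [  1.7  -1.1 -31.8]
[318.13183408 153.28584185] [317.13403122 159.51420726] [316.3377329  164.48476515]
```

View pics/s9.png

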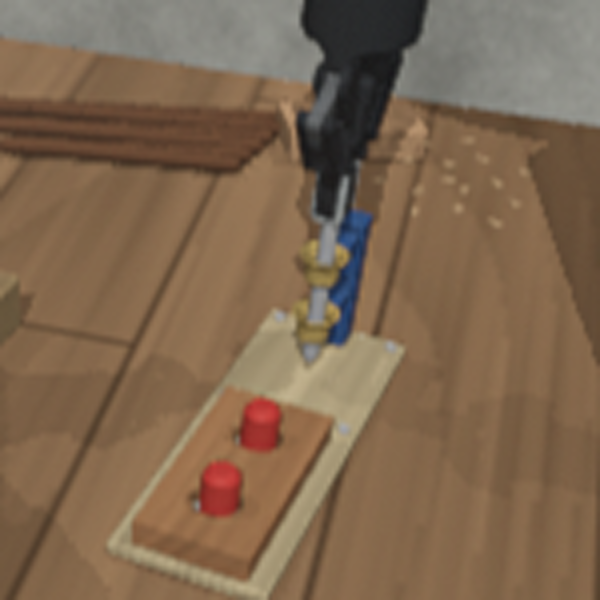

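The rod runs through both bushings. Its tip is at crop (309,362), about z = 0.027, below the lower bushing and clear of the board. Both plugs stand in their wells.

```bash
python3 -c "
from workcell import *
print(hand_in())"
```

```text
the job is handed in; nothing more can be done
None
```

Job handed in, with no verdict returned: both red plugs stand bevel-up in the wells, and the held rod runs through both bushings with its tip about 17 mm above the base board; I never moved the reindeer, screw box, battery or look-alikes.

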